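# Set the bench timer dial to the red line and start it

## Task

Set the bench timer and start it, touching it only with the fingertips or the outside of the fingers: push the dial round by its upright yellow stud until the white index mark lines up with the red line of the scale ring, let the dial rest there, and then press the green start button right down and let it come up again. Do not pinch the stud or lift anything, do not start the timer before the dial is set, and leave the timer itself, its scale ring and the dropper bottle, sample tube and test cassette beside it where they are.

Things in the scene. Friction and masses are not known exactly. Their poses are not given: they have to be found in the camera images.
- timer: Loose grey bench timer, a flat box 160 (x) x 240 (y) x 36 mm high, about 1.5 to 2.3 kg, standing on the table on rubber feet; a push of some 3 N on it does not shift it. Origin: centre of its underside; z up. Its dial is in the left half (+y), the green button and a dark blank display in the right half. Nothing on its top but the dial stud (tip 74 mm above the table) is more than 56 mm above the table.
- dial_axis (a point): Centre of the dial's flat top face, on the vertical axis about which dial and scale ring both turn; 50 mm above the table. The black dial is 108 mm across, its flat top 100 mm across.
- index_mark (a point): Outer end of the white index mark of the black dial, 55 mm from the dial axis, 46 mm above the table. It turns with the dial; the mark is a white line 5 mm wide running inward from here to the stud and on toward the axis.
- stud (a point): Middle of the height of the upright yellow stud of the dial: 12 mm across, standing 24 mm above the dial's top face (a collar 18 mm across and 2 mm high at its foot), 36 mm from the dial axis, on the same radius as the index mark. This point is 12 mm above the dial's top face. The stud pushed sideways turns the dial either way, without stops in the range needed.
- target_line (a point): Point over the red line of the scale ring, at the same radius (55 mm from the dial axis) and height as the index mark, so that the two points coincide when the mark lines up with the red line. The aluminium ring round the dial, 148 mm across and 3 mm thick, has 24 lines 15 degrees apart; the red one is 6 mm wide, all others are black. The ring is stiff (it takes about 7 N at its rim to turn it) and must not be turned.
- timer_dial (a joint): Angle of the dial in the timer, rad, growing anticlockwise seen from above. It is friction-held at 0.07 N m (about 2 N at the stud) and stays where it is left.
- start_button (a joint): Travel of the green start button, m: 0 up, 0.006 fully down. Sprung, fully down at about 5 N, comes up by itself.
- start_button_top (a point): Centre of the top face of the round green start button, 28 mm across, which is pressed straight down.
- dropper: Loose upright white dropper bottle, 20 x 20 x 64 mm, to the right of the timer; origin at the centre of its underside. Bystander.
- tube: Loose lying white sample tube with a blue cap, 14 mm thick and 72 mm long, on the robot's side of the timer; origin at its underside. Bystander.
- cassette: Loose flat white test cassette, 20 x 70 x 6 mm, on the robot's side of the timer; origin at its underside. Bystander.

How it is judged (in metres and radians):
On the way, in this order (a step that is already met when the one before it is completed fails the run):
1. the dial rests with its index mark at the red line (horizontal distance between index_mark and target_line below 0.0045 m and velocity of joint timer_dial between -0.05 and 0.05 rad/s), for 0.3 s.
2. the start button is pressed down, the dial still set (horizontal distance between index_mark and target_line below 0.0045 m and value of joint start_button above 0.0045 m), for 0.1 s.
At the end, for the whole second after the job is handed in: The index mark is within 4.5 mm of the red line at 55 mm radius (about 4.7 degrees, under a third of a scale division), the dial is still and the button is up again; timer, red line, dropper bottle, tube and cassette are within 15 mm of where they stood (all of step 1 and value of joint start_button below 0.0015 m and distance of each of timer, target_line, dropper, tube, cassette from where it was at the start of the episode below 0.015 m); the robot touches nothing.
It fails at once if the stud is pinched between the fingers (horizontal distance between the grasp point and stud below 0.009 m and z of the grasp point in the frame of stud below 0.025 m and contact force between the fingers and timer above 8 N).
It fails at once if the start button is pressed before the dial is at the red line (value of joint start_button above 0.004 m and horizontal distance between index_mark and target_line above 0.006 m).
It fails at once if the timer is lifted, or shifted by more than 15 mm (height (world z) of timer above 0.008 m or distance of timer from where it was at the start of the episode above 0.015 m).
It fails at once if the scale ring is turned so that its red line moves by more than 15 mm (distance of target_line from where it was at the start of the episode above 0.015 m).
It fails at once if a bystander (dropper bottle, tube or cassette) is moved by more than 15 mm (distance of any of dropper, tube, cassette from where it was at the start of the episode above 0.015 m).
It also fails if it takes over 48 s, if anything falls off the work surface, if the arm or the gripper's body presses on something with over 40 N, if the wrist force passes 120 N, or if a joint passes its speed limit or range.

## Robot

A 6-joint arm with a two-finger parallel gripper is mounted at the origin on a cart in front of the work surface, level with it; the furniture and walls round the work are solid. World frame = base frame: x ahead of the robot, y to its left, z up, the work surface at z = 0. Lengths are in mm, angles in rad, forces in N, time in s.
With the tool pointing down it reaches from about 350 to 975 mm from the base axis. Payload 4.9 kg.
Tool frame: the origin (TCP) lies at the very end of the fingers, on their centre line; the grasp point (between the pads) lies 19 mm behind it; z points along the fingers, y is the direction in which the jaws open and shut (so a half turn about z gives the same grasp; the last joint's range is limited). The gripper opens to 85 mm and grips with 20 to 120 N. Pads are 22 mm wide; open, the fingers measure 114 mm over their backs; the gripper's body (76 mm by 85 mm) begins 54 mm behind the grasp point. The pads swing forward as they close: fully open they stand 13 mm farther back than shut.
Start: joints at [1.068, 0.053, 1.613, -0, 1.476, -0.119], TCP at [234.018, 579.515, 231.304] pointing down, gripper open.
Joint ranges: [-3.01, 3.01], [-1.01, 2.22], [0.06, 2.58], [-1.02, 4.17], [0.09, 2.62], [-3.14, 3.14]. Speed limits (rad/s): [2.57, 2.57, 3.14, 3.14, 3.14, 3.14].

## Interface

Orientations are given as a unit quaternion [x, y, z, w].
In Python, from bench import arm gives the robot as it stands.
- The arm moves only by the shell command python3 -m crank 'ROWS' [OPENING]. ROWS is a JSON object of lists of equal length, an entry for each row: "offset": the shift along the tool's x, y, z in cm, a list of three; "twist": the turn about the tool's z in rad. A call has 1 to 10 rows; each row shifts and turns the pose as measured when the row begins, along the tool's axes as they then stand; what a row does not reach is not made up. A row lasts 1/10 s, in which the tool goes at most 50 mm and 8.59 degrees, less where a joint would pass 70% of its speed; a pose out of reach is approached as far as the arm can. A call is refused whole if a number of a shift passes 5 or a number of a turn 0.15, either way. A call with a gripper value outside its range is refused whole. OPENING is the finger opening in cm, from 0 to 8.54, set as the call begins (- or left out, the last holds). The fingers move at their own pace and stop on an object; the grip force is fixed at half the most. Time passes only in rows, so rows that do not move let the fingers close. It gives the time, the measured TCP pose, the force and the opening at its end, in the units of the state.
- arm.sense(): the state, without advancing time (a new reading comes with each control period).
- arm.grab_frame(name): name is "side" or "top"; returns the picture (480x640x3 uint8, red, green, blue); there is no depth.
- arm.camera_info(name): a dict with "mtx" (3x3 intrinsics, pixels), "eye" and "orientation" of the camera in the world. Camera axes: x right, y down, z forward; pixel columns grow to the right and rows downward; lengths in mm; the calibration is good to about 2 mm. A picture is of the moment at which its call begins. camera_info takes no time and is no camera call.
- arm.sign_off(): hands the job in, once; it reports no verdict.
The state is a dict: "time": time; "joint_pos": joint angles; "qd": joint speeds; "joint_torque": joint torques, N m; "tool_pos": TCP position; "ee_rot": TCP orientation; "contact_force": force on the tool from outside, world axes, zero at the start; "wrist_torque": the same for the moment, N m; "width": opening from 0.0 (shut) to 1.0 (fully open).
Only numpy, scipy, OpenCV 4.12 (cv2) and the standard library are available. Lean on these libraries where they do the work, as an engineer would, in place of code of your own. Each camera call takes 0.05 s, during which the arm holds its last target.

## Working session

There is one attempt and no reset: what is moved stays moved. The work goes in short steps, Python scripts to look and compute and a shell command to move; the robot and the scene stay as the last step left them, time stands still between calls to the robot, and variables do not carry over. Pictures are saved under pics/ and viewed, and the job is handed in when it is done.

```bash
ls; mkdir -p pics
python3 - <<'E'
from bench import arm
import cv2
s=arm.sense(); print(s)
for n in("top","side"):
    print(n,arm.camera_info(n)); cv2.imwrite(f"pics/{n}0.png",arm.grab_frame(n)[:,:,::-1])
E
```

```text
pics
{'time': 0.0, 'joint_pos': array([ 1.06800463e+00,  5.33222279e-02,  1.61433263e+00, -2.95898098e-06,
        1.47596292e+00, -1.19001172e-01]), 'qd': array([-0.00027126, -0.00050683, -0.00099482,  0.00092053, -0.00056444,
       -0.00058902]), 'joint_torque': array([-9.18812248e-05, -3.93663812e+01, -3.70175922e+01, -1.09520799e-04,
        6.87463616e-03, -3.19847445e-06]), 'tool_pos': array([233.71940046, 578.97678433, 230.06139934]), 'ee_rot': array([ 1.90719475e-01,  9.81644058e-01, -9.64470432e-04, -3.08353125e-04]), 'contact_force': array([ 0.61936113, -0.1634884 ,  0.50632678]), 'wrist_torque': array([-0.04964909,  0.01063323, -0.01469956]), 'width': 0.9960032827316402}
top {'mtx': array([[557.45431932,   0.        , 322.01067819],
       [  0.        , 557.45431932, 244.03775673],
       [  0.        ,   0.        ,   1.        ]]), 'eye': array([ 398.3389756 , -301.67556212,  906.53898374]), 'orientation': array([ 0.70845051, -0.70240937,  0.05159107, -0.0453576 ])}
side {'mtx': array([[532.30706422,   0.        , 321.95654089],
       [  0.        , 532.30706422, 234.10237225],
       [  0.        ,   0.        ,   1.        ]]), 'eye': array([  445.38924185, -1141.87818922,   376.26276785]), 'orientation': array([ 0.81564858, -0.02881454,  0.01697992, -0.57758013])}
```

View pics/top0.png

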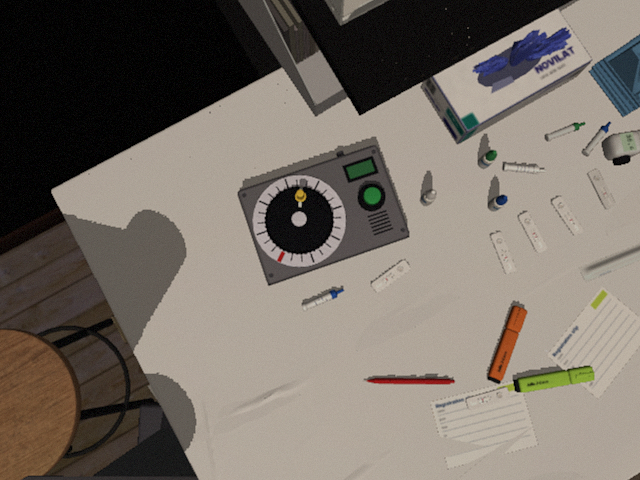

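View pics/side0.png

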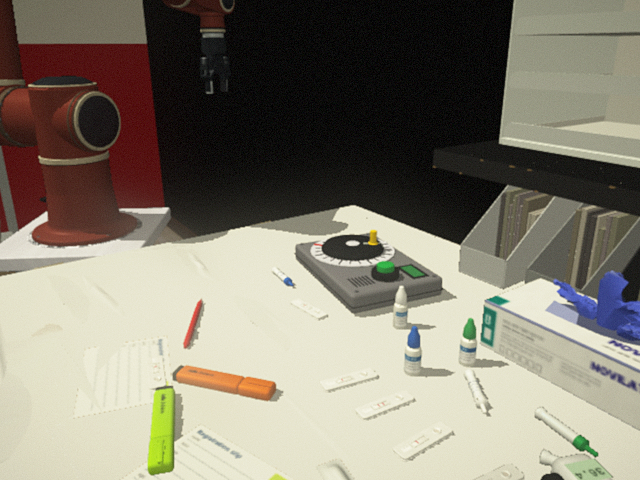

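```bash
cat > h.py <<'E'
import numpy as np, cv2
from scipy.spatial.transform import Rotation as R
from bench import arm
CI={n:arm.camera_info(n) for n in("top","side")}
def ray(n,p):
    c=CI[n]; d=R.from_quat(c["orientation"]).apply(np.linalg.inv(c["mtx"])@[p[0],p[1],1]); return np.array(c["eye"]),d
def onz(n,p,z):
    e,d=ray(n,p); return e+d*(z-e[2])/d[2]
def proj(n,P):
    c=CI[n]; q=c["mtx"]@R.from_quat(c["orientation"]).inv().apply(np.array(P)-c["eye"]); return q[:2]/q[2]
def blobs(im,lo,hi,amin=8,roi=None):
    hsv=cv2.cvtColor(im,cv2.COLOR_RGB2HSV); m=cv2.inRange(hsv,lo,hi)
    if roi: 
        k=np.zeros_like(m); x0,y0,x1,y1=roi; k[y0:y1,x0:x1]=1; m*=k
    n,l,s,c=cv2.connectedComponentsWithStats(m)
    return [(s[i].tolist(),c[i]) for i in range(1,n) if s[i][4]>=amin]
def tri(a,b):
    (e1,d1),(e2,d2)=ray("top",a),ray("side",b)
    t=np.linalg.lstsq(np.c_[d1,-d2],e2-e1,rcond=None)[0]; p,q=e1+t[0]*d1,e2+t[1]*d2
    return (p+q)/2,np.linalg.norm(p-q)
E
python3 - <<'E'
from h import *
im=cv2.imread("pics/top0.png")[:,:,::-1].copy(); r=(230,130,420,290)
for nm,lo,hi,z in(("yellow",(18,120,100),(35,255,255),68),("red",(0,120,80),(8,255,255),41),("red2",(172,120,80),(180,255,255),41),("green",(50,120,60),(80,255,255),44)):
    for s,c in blobs(im,lo,hi,8,r): print(nm,s,c.round(1),onz("top",c,z).round(1))
# white hub and ring
hsv=cv2.cvtColor(im,cv2.COLOR_RGB2HSV)
for s,c in blobs(im,(0,0,140),(180,50,255),20,(245,170,350,270)): print("white",s,c.round(1),onz("top",c,50).round(1))
cv2.imwrite("pics/topz.png",cv2.resize(im[140:290,230:420,::-1],None,fx=4,fy=4,interpolation=cv2.INTER_CUBIC))
s=cv2.imread("pics/side0.png"); cv2.imwrite("pics/sidez.png",cv2.resize(s[215:315,280:450],None,fx=4,fy=4,interpolation=cv2.INTER_CUBIC))
for p in((355,112),(315,113),(640,0),(330,0)): print("shelf",p,onz("top",p,0).round(),onz("top",p,300).round())
E
```

```text
yellow [295, 189, 11, 13, 109] [300.1 195.6] [ 589.  -274.3   68. ]
red [278, 252, 7, 10, 36] [280.7 256.3] [ 498.  -244.4   41. ]
green [347, 160, 27, 19, 295] [360.  168.9] [ 638.9 -368.4   44. ]
green [364, 187, 17, 18, 238] [371.9 195.3] [ 596.1 -387.2   44. ]
white [245, 170, 27, 9, 147] [254.5 172.8] [ 629.1 -201.4   50. ]
white [253, 176, 93, 91, 2440] [299.3 222.7] [ 549.9 -273.1   50. ]
white [292, 212, 14, 14, 159] [298.6 218.5] [ 556.5 -272.    50. ]
white [245, 219, 17, 51, 457] [250.3 252. ] [ 503.2 -198.    50. ]
white [317, 258, 33, 12, 200] [338.1 265.6] [ 483.3 -333.9   50. ]
shelf (355, 112) [ 750. -363.    0.] [ 634. -343.  300.]
shelf (315, 113) [ 748. -296.    0.] [ 632. -298.  300.]
shelf (640, 0) [ 962. -865.    0.] [ 775. -678.  300.]
shelf (330, 0) [ 954. -320.   -0.] [ 770. -314.  300.]
```

View pics/topz.png

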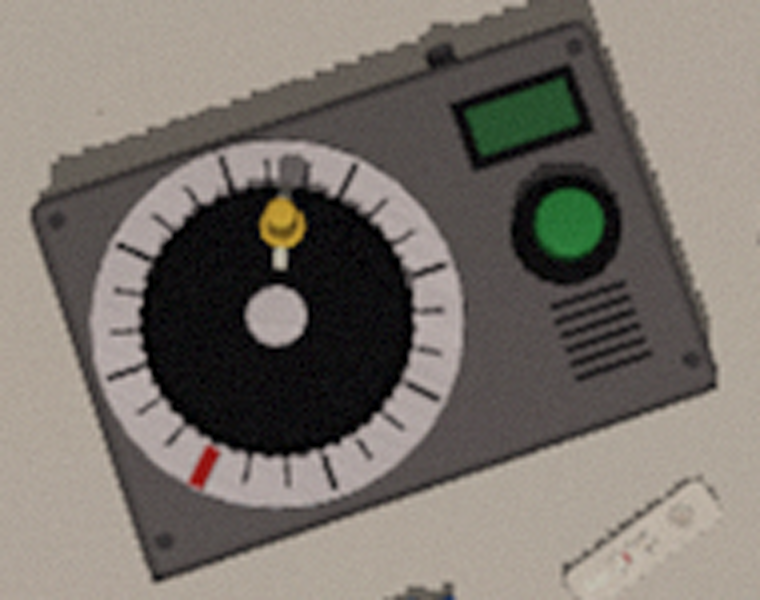

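View pics/sidez.png

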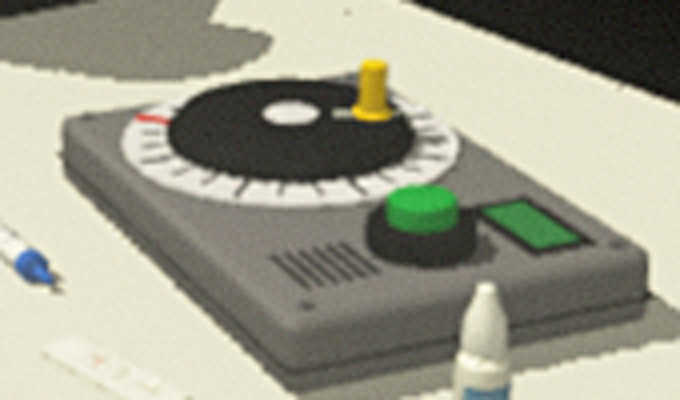

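Run:
```python
from h import *
print("studtip",tri((300.8,191),(373.3,231)))
print("btn",tri((371.9,195.3),(280+423/4,215+200/4)), onz("side",(280+423/4,215+200/4),44))
print("shelf",tri((361,114),(434,153)),tri((361,114),(434,166)))
hub=tri((298.6,218.5),(280+291/4,215+112/4));print("hub",hub)
ax=onz("top",(298.6,218.5),50); 
# white mark piece centre, stud foot
for p,z in(((230+280/4,140+258/4),50),((300.8,191),74),((280.7,256.3),41)):
    v=onz("top",p,z)-ax; print(p,v.round(1),np.hypot(*v[:2]).round(1),np.degrees(np.arctan2(v[1],v[0])).round(1))
s=arm.sense();print(s["time"])
```

```text
studtip (array([ 592.8575149 , -275.38426101,   73.91131008]), np.float64(3.8308701514424555))
btn (array([ 593.3863157 , -385.9978672 ,   55.68769144]), np.float64(0.016567840722224593)) [ 598.79130182 -358.43570065   44.        ]
shelf (array([ 663.94962076, -356.4695584 ,  223.01226582]), np.float64(5.19017060035511)) (array([ 667.95191566, -357.30601425,  204.26750462]), np.float64(0.9013777592514836))
hub (array([ 556.04940408, -271.95030615,   51.13269739]), np.float64(0.5452191614416814))
(300.0, 204.5) [22.3 -1.9  0. ] 22.4 -4.8
(300.8, 191) [38.3 -3.6 24. ] 38.4 -5.4
(280.7, 256.3) [-58.6  27.4  -9. ] 64.7 154.9
0.1
```

Run:
```python
import cv2
a=cv2.imread("pics/top0.png")[0:140,220:420]; b=cv2.imread("pics/side0.png")[60:260,400:640]
cv2.imwrite("pics/a.png",cv2.resize(a,None,fx=4,fy=4)); cv2.imwrite("pics/b.png",cv2.resize(b,None,fx=3,fy=3))
```

```text
(no output)
```

View pics/a.png

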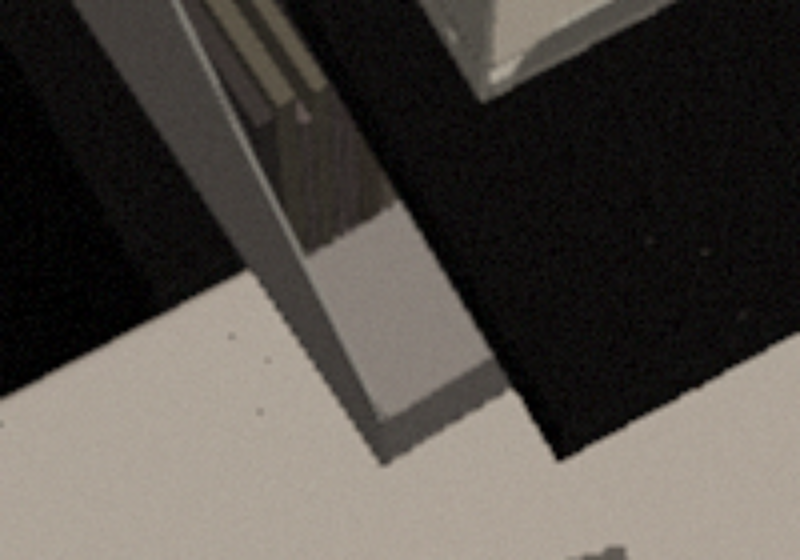

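View pics/b.png

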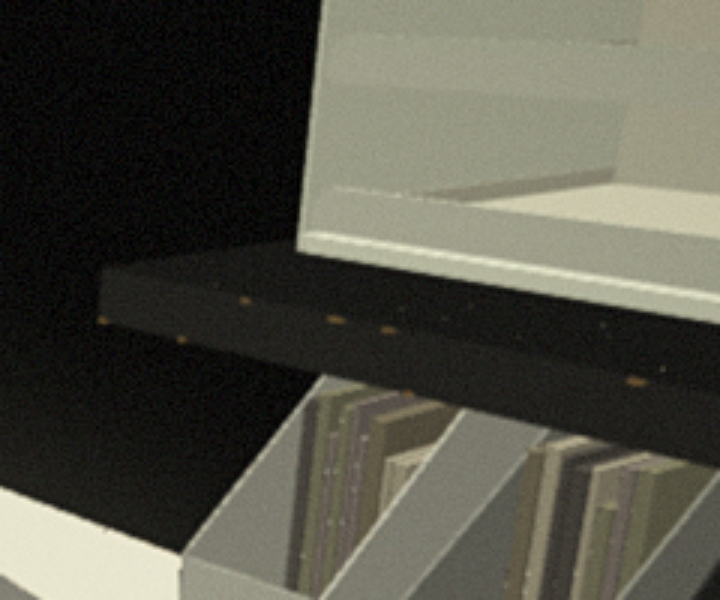

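```bash
python3 -m crank '{"offset":[[-2,-2,0],[-3.3,-3.4,0],[-3.3,-3.4,0],[-3.3,-3.4,0],[-3.3,-3.4,0],[-3.3,-3.4,0],[-3.3,-3.4,0],[-3.3,-3.4,0],[-3.3,-3.4,0],[-3.3,-3.4,0]],"twist":[0,0,0,0,0,0,0,0,0,0]}' 0
```

```text
time: 1.1
tool_pos: [407.5, 146.4, 225.4]
ee_rot: [0.185, 0.983, -0.003, -0.002]
contact_force: [0.4, 0.4, 0.6]
width: 0.004
```

```bash
python3 -m crank '{"offset":[[-3.3,-3.4,0.5],[-3.3,-3.4,0.5],[-3.3,-3.4,0.5],[-3.3,-3.4,0.5],[-3.3,-3.4,0.5],[-3.3,-3.4,0.5],[-3.3,-3.4,0.5],[-3.3,-3.4,0.5],[-2.5,-2.5,0.5],[-1,-1,0.5]],"twist":[0,0,0,0,0,0,0,0,0,0]}'
```

```text
time: 2.1
tool_pos: [576.2, -270.5, 171.7]
ee_rot: [0.188, 0.982, -0.002, -0.002]
contact_force: [-0.2, 1.0, -0.1]
width: -0.007
```

```bash
T='x'; python3 -m crank '{"offset":[[0,0,0],[0,0,0],[0,0,0],[0,0,0],[0,0,0],[0,0,0],[0,0,0],[0,0,0],[0,0,0],[0,0,0]],"twist":[0.145,0.145,0.145,0.145,0.145,0.145,0.145,0.145,0.145,0.145]}'; python3 -m crank '{"offset":[[0,0,0],[0,0,0],[0,0,0],[0,0,0],[0,0,0],[0,0,0],[0,0,0],[0,0,0],[0,0,0],[0,0,0]],"twist":[0.145,0.145,0.145,0.145,0.145,0.145,0.145,0.145,0.145,0.145]}'
cat >> h.py <<'E'
def st():
    s=arm.sense(); r=R.from_quat(s["ee_rot"]).as_matrix(); p=np.array(s["tool_pos"])
    print("t",s["time"],"pos",p.round(1),"yaw_y",np.arctan2(r[1,1],r[0,1]).round(3),"F",np.round(s["contact_force"],1),"q6",s["joint_pos"][5].round(2),"tilt",r[:2,2].round(3)); return p,r
def go(target,yaw=None):
    p,r=st(); print("to target cm tool:",(r.T@(np.array(target)-p)/10).round(2), "twist", None if yaw is None else round(np.arctan2(r[1,1],r[0,1])-yaw,3))
E
python3 -c "
from h import *
go([593,-312,100],-1.658)"
```

```text
time: 3.1
tool_pos: [572.2, -272.2, 161.5]
ee_rot: [0.807, 0.59, -0.006, -0.007]
contact_force: [-1.0, 0.5, -0.7]
width: -0.004
time: 4.1
tool_pos: [568.3, -269.8, 153.8]
ee_rot: [0.993, -0.119, -0.015, -0.004]
contact_force: [-0.4, -0.3, 0.5]
width: 0.005
t 4.1 pos [ 568.3 -269.8  153.8] yaw_y -1.809 F [-0.4 -0.3  0.5] q6 1.25 tilt [-0.028  0.012]
to target cm tool: [3.55 3.54 5.26] twist -0.151
```

```bash
python3 -m crank '{"offset":[[1.2,1.2,0.8],[1.2,1.2,0.8],[1.0,1.0,0.8],[0.3,0.3,0.3]],"twist":[-0.075,-0.075,0,0]}'; python3 -c "
from h import *
go([593,-312,100],-1.658)"; python3 -m crank '{"offset":[[0,0,0],[0,0,0],[0,0,0]],"twist":[0,0,0]}';python3 -c "
from h import *
go([593,-312,60],-1.658)"
```

```text
time: 4.5
tool_pos: [597.9, -311.9, 123.0]
ee_rot: [0.999, -0.042, -0.016, -0.006]
contact_force: [0.1, -0.6, -0.8]
width: -0.001
t 4.5 pos [ 597.9 -311.9  123. ] yaw_y -1.656 F [ 0.1 -0.6 -0.8] q6 1.07 tilt [-0.031  0.013]
to target cm tool: [-0.42  0.08  2.31] twist 0.002
time: 4.8
tool_pos: [596.9, -310.9, 121.7]
ee_rot: [0.999, -0.042, -0.017, -0.007]
contact_force: [0.3, -0.4, 0.2]
width: 0.001
t 4.8 pos [ 596.9 -310.9  121.7] yaw_y -1.656 F [ 0.3 -0.4  0.2] q6 1.07 tilt [-0.033  0.015]
to target cm tool: [-0.17  0.21  6.18] twist 0.002
```

```bash
python3 -m crank '{"offset":[[0,0.1,2],[0,0.1,2],[0,0.1,1.4],[0,0.04,0.2]],"twist":[0,0,0,0]}'
python3 - <<'E'
from h import *
go([593,-312,58],-1.658)
for n in("top","side"):
    im=arm.grab_frame(n)[:,:,::-1]
    a=im[140:290,230:420] if n=="top" else im[150:300,270:460]
    cv2.imwrite(f"pics/{n}1.png",cv2.resize(a,None,fx=4,fy=4,interpolation=cv2.INTER_CUBIC))
E
```

```text
time: 5.2
tool_pos: [596.0, -313.1, 68.0]
ee_rot: [0.999, -0.042, -0.014, -0.005]
contact_force: [0.4, -0.2, -0.0]
width: -0.001
t 5.2 pos [ 596.  -313.1   68. ] yaw_y -1.655 F [ 0.4 -0.2 -0. ] q6 1.06 tilt [-0.028  0.012]
to target cm tool: [-0.28 -0.07  1.01] twist 0.003
```

View pics/top1.png

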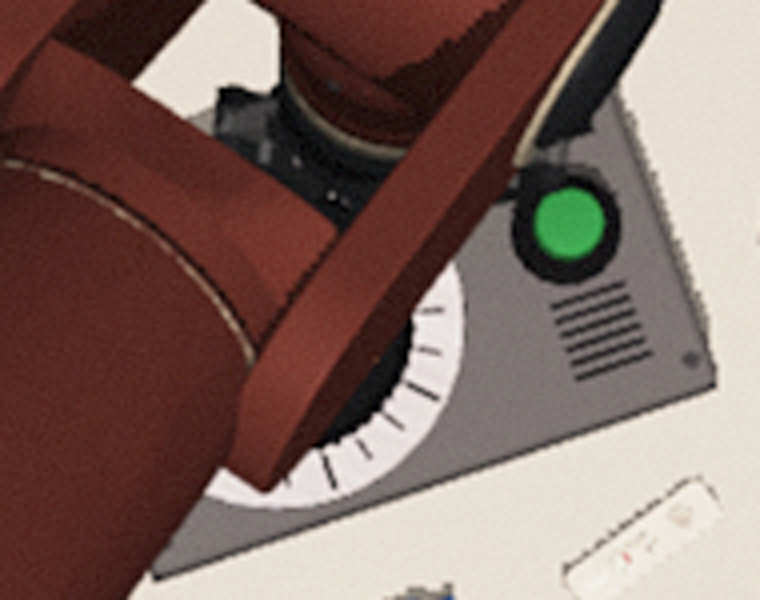

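View pics/side1.png

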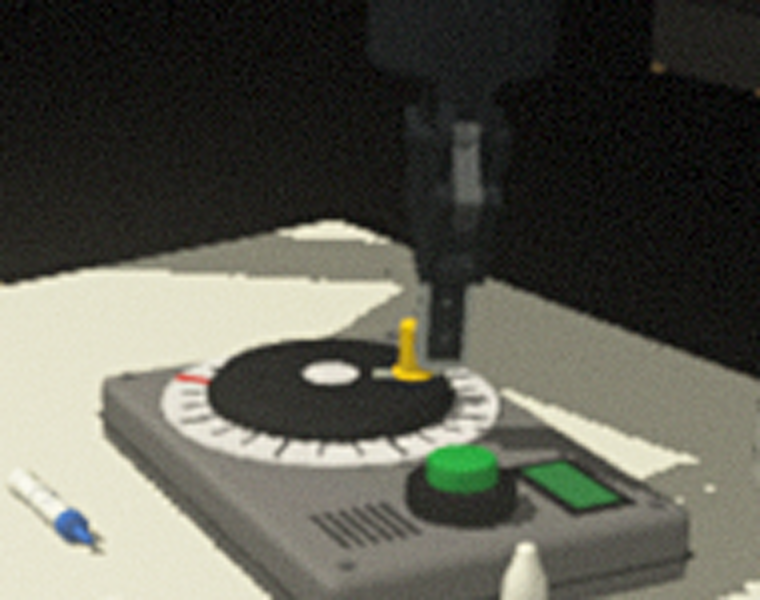

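```bash
python3 - <<'E'
from h import *
print(proj("side",[596,-313,68]), "seen", 270+444/4,150+358/4, proj("side",[592,-275,74]),"seen tip",270+409/4,150+322/4)
E
python3 -m crank '{"offset":[[-0.15,0,0.7],[-0.1,0,0.2]],"twist":[0,0]}'
python3 - <<'E'
from h import *
go([592,-306,58],-1.658)
E
```

```text
[379.72399466 241.35298412] seen 381.0 239.5 [373.85905104 230.65860303] seen tip 372.25 230.5
time: 5.5
tool_pos: [595.4, -314.1, 62.7]
ee_rot: [0.999, -0.042, -0.012, -0.004]
contact_force: [0.0, 1.0, -0.4]
width: -0.0
t 5.5 pos [ 595.4 -314.1   62.7] yaw_y -1.654 F [ 0.   1.  -0.4] q6 1.06 tilt [-0.023  0.008]
to target cm tool: [-0.4  -0.78  0.49] twist 0.004
```

```bash
python3 -m crank '{"offset":[[-0.3,-0.6,0.4],[-0.2,-0.3,0.2],[-0.1,-0.3,0]],"twist":[0,0,0]}'
python3 - <<'E'
from h import *
go([592,-295,58],-1.658)
E
```

```text
time: 5.8
tool_pos: [590.3, -301.3, 57.5]
ee_rot: [0.999, -0.042, -0.011, -0.003]
contact_force: [0.3, -0.4, -0.2]
width: 0.001
t 5.8 pos [ 590.3 -301.3   57.5] yaw_y -1.655 F [ 0.3 -0.4 -0.2] q6 1.08 tilt [-0.021  0.008]
to target cm tool: [ 0.11 -0.64 -0.05] twist 0.003
```

```bash
cat >> h.py <<'E'
AX=np.array([556.3,-272.0,50.])
def dial(h=20.5):
    p,r=st(); q=r.T@(p-AX); a=np.arctan2(r[1,1],r[0,1])+np.pi/2; s=q[1]-h
    print("tool rel axis (x~36,y~20.5):",q[:2].round(1),"alpha",np.degrees(a).round(1),"stud est",np.degrees(a-np.arcsin(s/36)).round(1))
E
python3 -m crank '{"offset":[[0.1,-0.6,-0.05],[0.1,-0.37,-0.05],[0.19,-0.37,-0.05],[0.19,-0.37,-0.05],[0.19,-0.37,-0.05]],"twist":[0,-0.05,-0.1,-0.1,-0.1]}'
python3 - <<'E'
from h import *
dial()
im=arm.grab_frame("side")[:,:,::-1]
cv2.imwrite("pics/s2.png",cv2.resize(im[200:300,290:440],None,fx=5,fy=5,interpolation=cv2.INTER_CUBIC))
E
```

```text
time: 6.3
tool_pos: [598.0, -280.2, 60.1]
ee_rot: [0.99, 0.139, -0.01, -0.003]
contact_force: [-0.1, -2.9, -0.5]
width: 0.003
t 6.3 pos [ 598.  -280.2   60.1] yaw_y -1.291 F [-0.1 -2.9 -0.5] q6 0.75 tilt [-0.021  0.002]
tool rel axis (x~36,y~20.5): [37.6 19.3] alpha 16.0 stud est 18.0
```

View pics/s2.png

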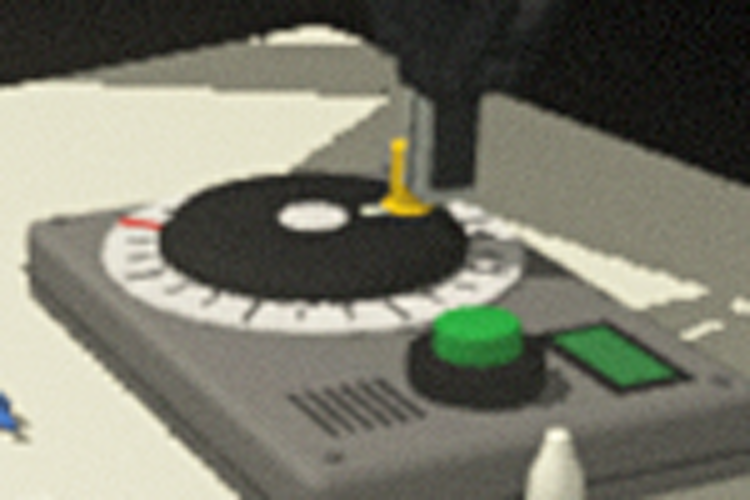

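```bash
python3 -m crank '{"offset":[[0.15,-0.37,0.1],[0.17,-0.37,0],[0.17,-0.37,0],[0.18,-0.37,-0.02],[0.18,-0.37,-0.02],[0.18,-0.37,-0.02]],"twist":[-0.1,-0.1,-0.1,-0.1,-0.1,-0.1]}'
python3 - <<'E'
from h import *
dial()
E
```

```text
time: 6.95
tool_pos: [598.5, -257.2, 62.1]
ee_rot: [0.901, 0.433, -0.008, -0.0]
contact_force: [1.4, -1.7, -1.2]
width: -0.002
t 6.95 pos [ 598.5 -257.2   62.1] yaw_y -0.675 F [ 1.4 -1.7 -1.2] q6 0.16 tilt [-0.014 -0.006]
tool rel axis (x~36,y~20.5): [37.8 23.6] alpha 51.4 stud est 46.4
```

```bash
python3 -m crank '{"offset":[[0.1,-0.5,0.2],[0.15,-0.45,0.15],[0.15,-0.42,0.1],[0.17,-0.4,0.05],[0.17,-0.4,0.05],[0.17,-0.4,0.05]],"twist":[-0.1,-0.1,-0.1,-0.1,-0.1,-0.1]}'
python3 - <<'E'
from h import *
dial()
im=arm.grab_frame("side")[:,:,::-1]
cv2.imwrite("pics/s3.png",cv2.resize(im[200:300,290:440],None,fx=5,fy=5,interpolation=cv2.INTER_CUBIC))
E
```

```text
time: 7.55
tool_pos: [586.8, -237.7, 61.8]
ee_rot: [0.728, 0.686, -0.001, 0.007]
contact_force: [2.5, -0.1, -0.8]
width: -0.004
t 7.55 pos [ 586.8 -237.7   61.8] yaw_y -0.06 F [ 2.5 -0.1 -0.8] q6 -0.44 tilt [ 0.007 -0.011]
tool rel axis (x~36,y~20.5): [36.  28.5] alpha 86.6 stud est 73.8
```

View pics/s3.png

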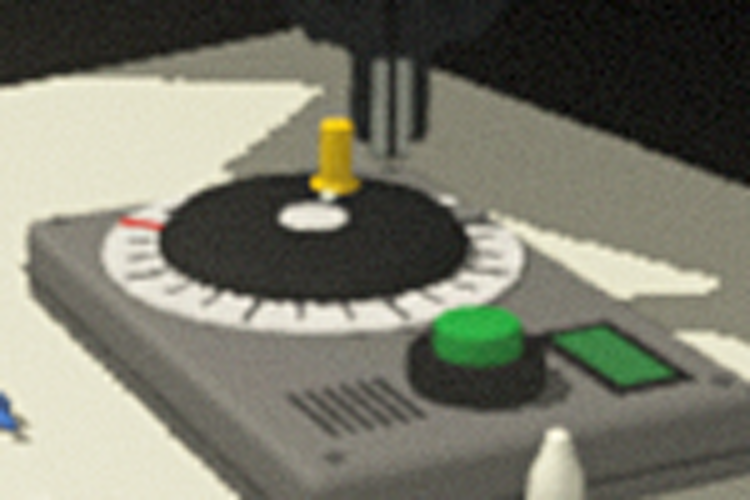

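```bash
python3 -m crank '{"offset":[[0,-0.6,0.2],[0.05,-0.6,0.15],[0.15,-0.5,0.1],[0.15,-0.5,0.1],[0.15,-0.5,0.1],[0.15,-0.5,0.1]],"twist":[0,-0.05,-0.1,-0.1,-0.1,-0.1]}'
python3 - <<'E'
from h import *
dial()
E
```

```text
time: 8.2
tool_pos: [558.8, -231.5, 59.3]
ee_rot: [0.556, 0.831, 0.001, 0.012]
contact_force: [2.1, 2.1, 2.0]
width: -0.001
t 8.2 pos [ 558.8 -231.5   59.3] yaw_y 0.393 F [2.1 2.1 2. ] q6 -0.91 tilt [ 0.022 -0.011]
tool rel axis (x~36,y~20.5): [36.2 18. ] alpha 112.5 stud est 116.5
```

```bash
python3 -m crank '{"offset":[[0.15,-0.35,0.05],[0.17,-0.38,0.05],[0.17,-0.38,0.05],[0.17,-0.38,0.05]],"twist":[-0.12,-0.12,-0.1,-0.1]}'
python3 - <<'E'
from h import *
dial()
im=arm.grab_frame("side")[:,:,::-1]
cv2.imwrite("pics/s4.png",cv2.resize(im[200:300,290:440],None,fx=5,fy=5,interpolation=cv2.INTER_CUBIC))
E
```

```text
time: 8.6
tool_pos: [543.3, -232.4, 59.2]
ee_rot: [0.358, 0.934, 0.001, 0.013]
contact_force: [2.2, 1.9, 1.4]
width: 0.002
t 8.6 pos [ 543.3 -232.4   59.2] yaw_y 0.839 F [2.2 1.9 1.4] q6 -1.37 tilt [ 0.025 -0.008]
tool rel axis (x~36,y~20.5): [35.9 20.8] alpha 138.1 stud est 137.6
```

View pics/s4.png

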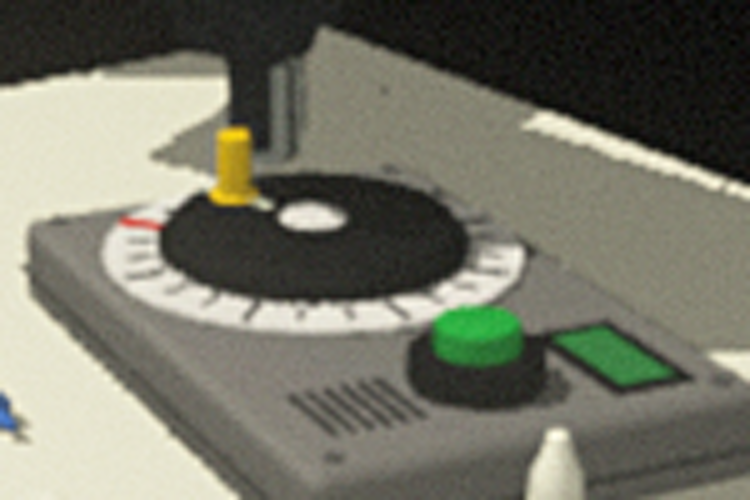

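```bash
python3 -m crank '{"offset":[[0.15,-0.35,0.05],[0.13,-0.3,0.05],[0.06,-0.15,0.03]],"twist":[-0.1,-0.08,-0.04]}'
python3 - <<'E'
from h import *
dial()
im=arm.grab_frame("side")[:,:,::-1]
cv2.imwrite("pics/s5.png",cv2.resize(im[210:270,300:380],None,fx=9,fy=9,interpolation=cv2.INTER_CUBIC))
# predicted pixels of stud base/top for angles
for a in (145,150,155,160):
    c=np.cos(np.radians(a));s=np.sin(np.radians(a))
    print(a,[((proj("side",AX+[36*c,36*s,z])-[300,210])*9).round() for z in(2,24)])
E
```

```text
time: 8.95
tool_pos: [535.1, -235.9, 58.7]
ee_rot: [0.254, 0.967, -0.0, 0.013]
contact_force: [1.6, 1.1, 1.2]
width: -0.007
t 8.95 pos [ 535.1 -235.9   58.7] yaw_y 1.058 F [1.6 1.1 1.2] q6 -1.61 tilt [ 0.025 -0.007]
tool rel axis (x~36,y~20.5): [36.  21.1] alpha 150.6 stud est 149.6
145 [array([317., 261.]), array([317., 156.])]
150 [array([310., 266.]), array([310., 160.])]
155 [array([304., 271.]), array([304., 165.])]
160 [array([299., 276.]), array([299., 170.])]
```

View pics/s5.png

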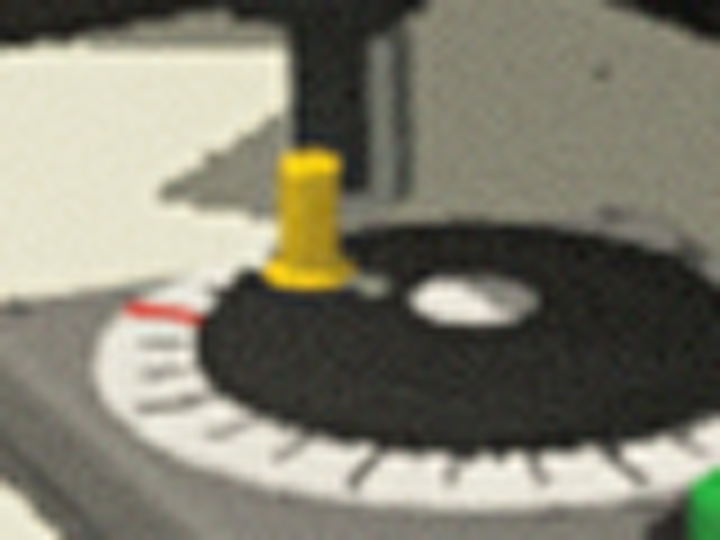

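```bash
python3 -m crank '{"offset":[[0.08,-0.18,0.03],[0.06,-0.13,0.02]],"twist":[-0.05,-0.04]}'
python3 - <<'E'
from h import *
dial()
E
```

```text
time: 9.2
tool_pos: [532.3, -237.5, 58.5]
ee_rot: [0.212, 0.977, -0.0, 0.013]
contact_force: [1.0, 2.3, 1.4]
width: -0.002
t 9.2 pos [ 532.3 -237.5   58.5] yaw_y 1.143 F [1.  2.3 1.4] q6 -1.7 tilt [ 0.025 -0.006]
tool rel axis (x~36,y~20.5): [35.9 21.5] alpha 155.5 stud est 153.9
```

```bash
python3 -m crank '{"offset":[[0,0.5,0],[0,1.5,0],[0,1.5,-1],[0,1,-2],[0,2,-2],[1,3.5,0],[1,3.5,0],[1,3.5,0],[0.5,2,0],[0,0,0]],"twist":[0,0,0,0,0,0,0,0,0,0]}'
python3 - <<'E'
from h import *
st()
im=arm.grab_frame("top")[:,:,::-1]
cv2.imwrite("pics/top6.png",im)
cv2.imwrite("pics/t6.png",cv2.resize(im[140:290,230:420],None,fx=4,fy=4,interpolation=cv2.INTER_CUBIC))
E
```

```text
time: 10.2
tool_pos: [580.7, -43.4, 108.1]
ee_rot: [0.232, 0.973, -0.002, 0.009]
contact_force: [-0.0, 0.2, -0.4]
width: -0.002
t 10.2 pos [580.7 -43.4 108.1] yaw_y 1.103 F [-0.   0.2 -0.4] q6 -1.3 tilt [ 0.016 -0.008]
```

View pics/t6.png

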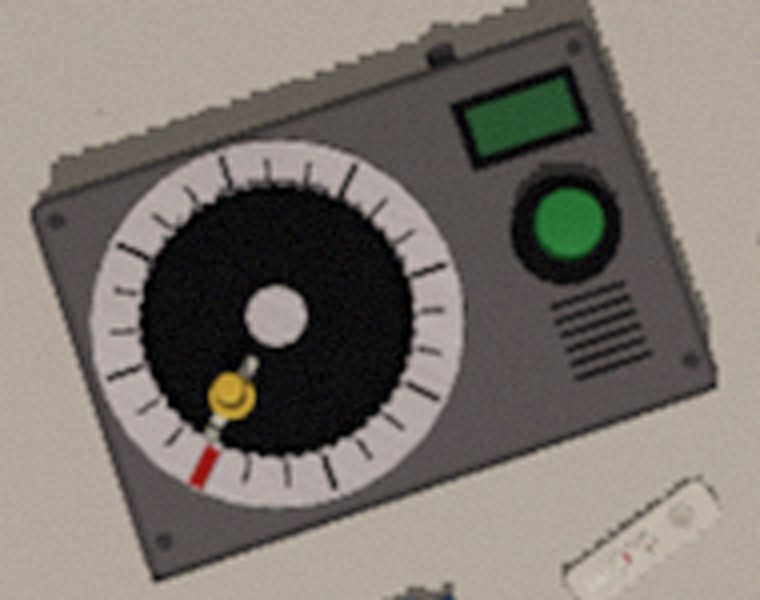

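The mark's outer piece (~283,248) sits right against the red line (~281,256). I'll quantify the offset and check that nothing else shifted.

Run:
```python
from h import *
im=cv2.imread("pics/top6.png")[:,:,::-1].copy()
def ang(p,z):
    v=onz("top",p,z)-AX; return np.hypot(*v[:2]).round(1),np.degrees(np.arctan2(v[1],v[0])).round(1)
for s,c in blobs(im,(0,120,80),(8,255,255),8,(250,230,310,280)): print("red",c,ang(c,41))
for s,c in blobs(im,(18,120,100),(35,255,255),8,(250,200,320,260)): print("stud",c,ang(c,57))
for s,c in blobs(im,(0,0,120),(180,80,255),4,(280,224,300,249)): print("white",s,c,ang(c,49))
for s,c in blobs(im,(50,120,60),(80,255,255),50,(340,150,420,230)): print("green",c.round(1),onz("top",c,55).round(1))
print(ang((283,247.5),47),ang((292.5,232),50))
d=cv2.absdiff(im,cv2.imread("pics/top0.png")[:,:,::-1].copy()); print("tube/cassette/dropper max diff",d[284:312,298:348].max(),d[256:294,368:414].max(),d[172:206,418:440].max())
go([592,-385,110],None)
```

```text
red [280.66666667 256.27777778] (np.float64(64.5), np.float64(154.7))
stud [287.51401869 238.51401869] (np.float64(36.5), np.float64(153.1))
white [294, 224, 6, 3, 11] [297.09090909 224.54545455] (np.float64(9.5), np.float64(165.7))
white [292, 230, 2, 3, 6] [292.5 231. ] (np.float64(21.6), np.float64(154.4))
white [281, 244, 5, 5, 12] [283.25       245.91666667] (np.float64(48.9), np.float64(151.5))
green [360.1 168.9] [ 635.8 -367.6   55. ]
green [371.9 195.3] [ 593.5 -386.    55. ]
(np.float64(51.1), np.float64(152.3)) (np.float64(23.1), np.float64(156.4))
tube/cassette/dropper max diff 13 14 14
t 10.25 pos [580.4 -44.4 108. ] yaw_y 1.103 F [-0.3 -0.2 -0.3] q6 -1.3 tilt [ 0.016 -0.008]
to target cm tool: [-16.4  -29.87   0.1 ] twist None
```

```bash
python3 -m crank '{"offset":[[-1.5,-3,0],[-2.1,-3.7,0],[-2.1,-3.7,0],[-2.1,-3.7,0],[-2,-3.7,0],[-2,-3.6,0],[-1.5,-3,0],[-1,-2,0],[-0.5,-1,0],[0,0,0]],"twist":[0,0,0,0,0,0,0,0,0,0]}'; python3 -c "
from h import *
go([591,-386,70],None)"
```

```text
time: 11.25
tool_pos: [578.6, -378.0, 108.4]
ee_rot: [0.245, 0.97, -0.005, 0.005]
contact_force: [-0.3, 0.8, -0.1]
width: 0.001
t 11.25 pos [ 578.6 -378.   108.4] yaw_y 1.076 F [-0.3  0.8 -0.1] q6 -1.76 tilt [ 0.008 -0.012]
to target cm tool: [-1.42 -0.08  3.86] twist None
```

```bash
python3 -m crank '{"offset":[[-0.7,0,1],[-0.5,0,1.2],[-0.2,0,1],[0,0,0.4],[0,0,0]],"twist":[0,0,0,0,0]}'
python3 - <<'E'
from h import *
go([591,-386,65],None)
im=arm.grab_frame("side")[:,:,::-1]
cv2.imwrite("pics/s7.png",cv2.resize(im[190:310,290:450],None,fx=5,fy=5,interpolation=cv2.INTER_CUBIC))
E
```

```text
time: 11.75
tool_pos: [591.8, -381.1, 67.2]
ee_rot: [0.244, 0.97, -0.004, 0.003]
contact_force: [0.0, 0.4, -0.0]
width: -0.001
t 11.75 pos [ 591.8 -381.1   67.2] yaw_y 1.078 F [ 0.   0.4 -0. ] q6 -1.75 tilt [ 0.005 -0.009]
to target cm tool: [-0.16 -0.47  0.22] twist None
```

View pics/s7.png

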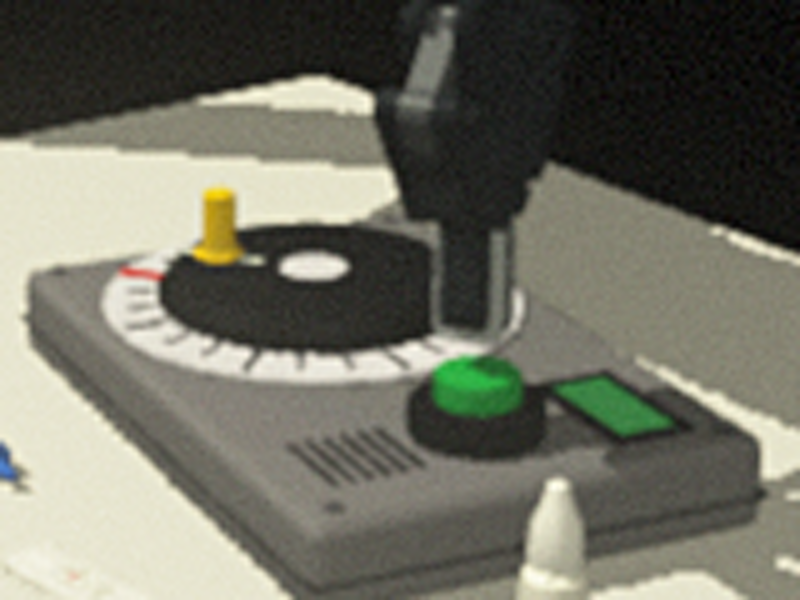

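```bash
python3 -m crank '{"offset":[[-0.1,-0.3,0.2],[-0.05,-0.2,0.3],[0,0,0.4],[0,0,0.3]],"twist":[0,0,0,0]}'; python3 -m crank '{"offset":[[0,0,0.3],[0,0,0.3]],"twist":[0,0]}';  python3 -c "
from h import *
go([591,-386,49],None)"
```

```text
time: 12.2
tool_pos: [591.8, -386.8, 56.7]
ee_rot: [0.244, 0.97, -0.004, 0.005]
contact_force: [-1.1, 0.9, 1.7]
width: 0.004
time: 12.4
tool_pos: [591.9, -386.8, 51.8]
ee_rot: [0.244, 0.97, -0.004, 0.005]
contact_force: [-5.7, 4.6, 18.3]
width: 0.004
t 12.4 pos [ 591.9 -386.8   51.8] yaw_y 1.079 F [-5.7  4.6 18.3] q6 -1.76 tilt [ 0.007 -0.01 ]
to target cm tool: [0.12 0.03 0.28] twist None
```

```bash
python3 -m crank '{"offset":[[0,0,0.05],[0,0,0.05]],"twist":[0,0]}'
```

```text
time: 12.6
tool_pos: [592.0, -386.9, 52.5]
ee_rot: [0.244, 0.97, -0.004, 0.004]
contact_force: [-3.3, 2.2, 5.0]
width: -0.005
```

Run:
```python
from h import *
st()
im=arm.grab_frame("side")[:,:,::-1]
cv2.imwrite("pics/s8.png",cv2.resize(im[190:310,290:450],None,fx=5,fy=5,interpolation=cv2.INTER_CUBIC))
st()
```

```text
t 12.6 pos [ 592.  -386.9   52.5] yaw_y 1.079 F [-3.3  2.2  5. ] q6 -1.76 tilt [ 0.007 -0.01 ]
t 12.65 pos [ 592.  -386.9   52.6] yaw_y 1.079 F [-2.9  2.5  4.7] q6 -1.76 tilt [ 0.007 -0.01 ]
```

View pics/s8.png

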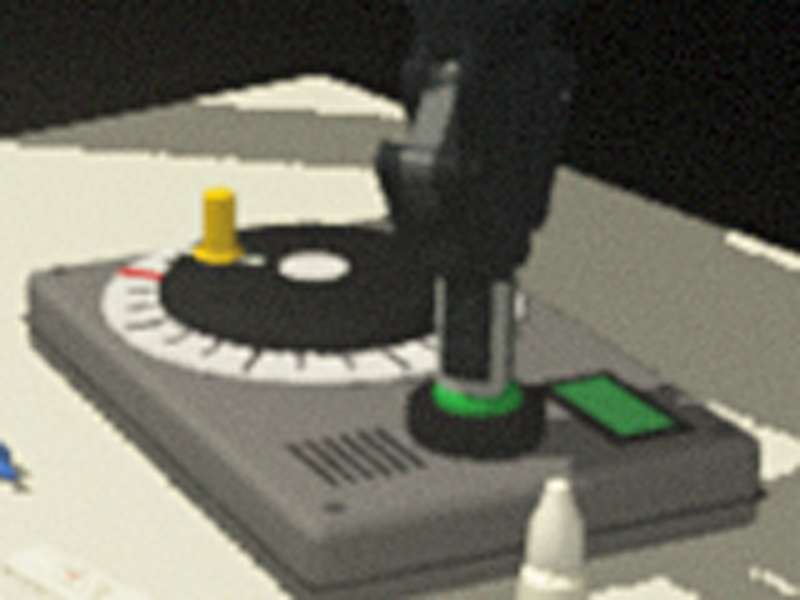

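```bash
python3 -m crank '{"offset":[[0,0,0.2],[0,0,0.2],[0,0,0.1]],"twist":[0,0,0]}';python3 -m crank '{"offset":[[0,0,-0.5],[0,0,-1],[0,0,-2],[0,0,-2],[0,0,-0.5],[1.5,0.5,0],[2.5,1.5,0]],"twist":[0,0,0,0,0,0,0]}'
```

```text
time: 12.95
tool_pos: [592.3, -387.2, 52.2]
ee_rot: [0.243, 0.97, -0.004, 0.004]
contact_force: [-2.0, 2.3, 4.8]
width: 0.004
time: 13.65
tool_pos: [567.1, -352.7, 113.0]
ee_rot: [0.244, 0.97, -0.006, 0.007]
contact_force: [0.2, 0.1, 0.3]
width: -0.003
```

```bash
python3 -m crank '{"offset":[[2,3.5,0],[2,3.5,0],[2,3.5,0],[2,3.5,0],[2,3.5,0],[2,3.5,0],[1.5,3,0],[1,2,0],[0,0,0],[0,0,0]],"twist":[0,0,0,0,0,0,0,0,0,0]}'
python3 - <<'E'
from h import *
st()
im=arm.grab_frame("top").copy()
cv2.imwrite("pics/t9.png",cv2.resize(im[140:290,230:420,::-1],None,fx=4,fy=4,interpolation=cv2.INTER_CUBIC))
def ang(p,z):
    v=onz("top",p,z)-AX; return np.hypot(*v[:2]).round(1),np.degrees(np.arctan2(v[1],v[0])).round(1)
for s,c in blobs(im,(0,120,80),(8,255,255),8,(250,230,310,280)): print("red",c,ang(c,41))
for s,c in blobs(im,(18,120,100),(35,255,255),8,(250,200,320,260)): print("stud",c,ang(c,57))
for s,c in blobs(im,(50,120,60),(80,255,255),50,(340,150,420,230)): print("green",c.round(1),onz("top",c,55).round(1))
a=cv2.imread("pics/top0.png")[:,:,::-1]
d=cv2.absdiff(im,a.copy()); print(d[284:312,298:348].max(),d[256:294,368:414].max(),d[172:206,418:440].max())
im=arm.grab_frame("side")[:,:,::-1]
cv2.imwrite("pics/s9.png",cv2.resize(im[190:310,290:450],None,fx=5,fy=5,interpolation=cv2.INTER_CUBIC))
E
```

```text
time: 14.65
tool_pos: [558.1, -42.3, 101.8]
ee_rot: [0.245, 0.969, -0.006, 0.005]
contact_force: [-0.7, -0.4, 0.1]
width: 0.0
t 14.65 pos [558.1 -42.3 101.8] yaw_y 1.076 F [-0.7 -0.4  0.1] q6 -1.27 tilt [ 0.007 -0.013]
red [280.66666667 256.27777778] (np.float64(64.5), np.float64(154.7))
stud [287.47619048 238.55238095] (np.float64(36.5), np.float64(153.1))
green [360.1 168.8] [ 635.9 -367.6   55. ]
green [371.9 195.3] [ 593.6 -386.    55. ]
18 16 13
```

View pics/t9.png

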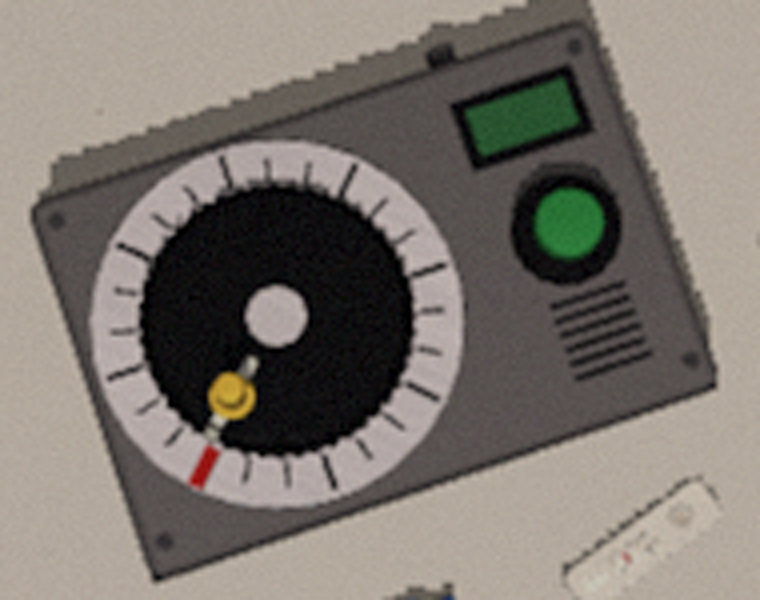

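View pics/s9.png

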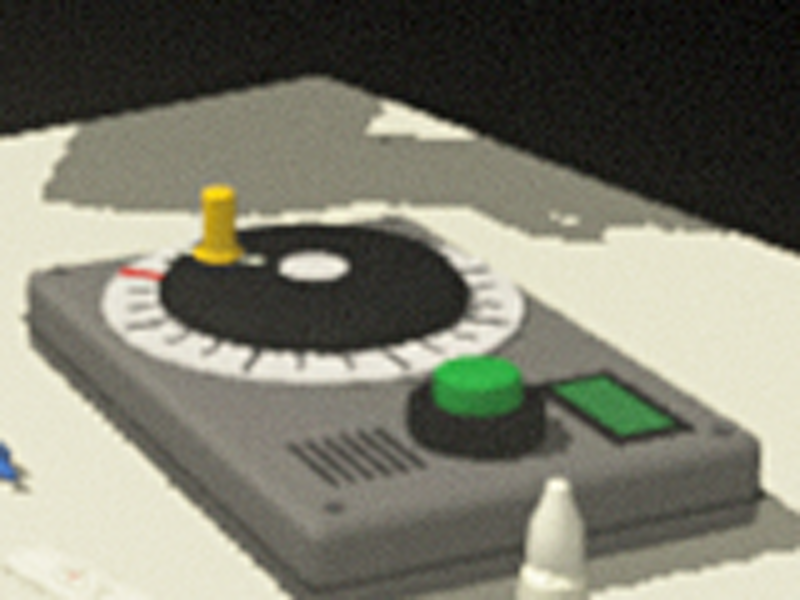

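Nothing has shifted. The mark is in line with the red line, the button is up again (top at about (385,263) in the side image), and the arm is clear.

```bash
python3 -c "
from bench import arm
print(arm.sign_off())"
```

```text
the job is handed in; nothing more can be done
None
```

The timer is set and started, and I handed the job in at about 14.7 s of the 48 s. With the gripper closed, I pushed the stud about 160° anticlockwise with the outside of a finger. I then let the dial rest, pressed the green button down for about 0.5 s, let it come up and moved the arm clear.

What the last checks showed:
- **Dial:** the stud is at about 153.1° and the red line at 154.7°, an error of roughly 1.5 mm at the mark against the 4.5 mm allowed. The other estimates varied: 153.9° from the contact position, and 151.5° to 156.4° from separate pieces of the white mark. All were within about 3.2° of the line, and the limit is 4.7°.
- **Button:** the side picture shows it back up. The force peaked at about 18 N, well above the 5 N that takes it fully down, then held near 5 N. The press also pushed sideways by about 7 N at its peak.
- **Surroundings:** the red line, the button and the top-view pixels around the tube, cassette and dropper bottle matched the first picture, so I found no sign that anything moved.
- **Arm:** it was clear of everything at hand-in, with under 1 N on the force sensor.

No check failed.

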